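# Slide a carton home on the scan stand

## Task

Register the brick-shaped carton on the sloping scan plate: set it gently on the plate, well uphill and clear of both ledges, its long side parallel to the long ledge, and let go, so that it slides down by itself and comes to rest flush in the low corner. Do not drop it or push it home, and leave the long thin carton and the tall carton where they stand.

Things in the scene. Friction and masses are not known exactly. Their poses are not given: they have to be found in the camera images.
- carton_center (a point): Centre (half-way up) of the carton to place: a closed white board box with a blue band, 80 mm long (x) by 55 mm wide (y) by 40 mm high (z), 0.11 to 0.21 kg, lying on its broad face on the table, z up. It is the flat brick-shaped one among three cartons of the same print. It may be turned end for end.
- plate: Slick sloping plate (friction 0.05 to 0.07) of a fixed stand. Origin: its lowest corner, on the top surface where two ledges' inner faces meet, about 45 mm over the table. x runs up the long ledge (240 mm) at 23 deg, y up the short one (200 mm) at 9 deg; z: outward normal. Ledges 25 mm high, 6 mm thick; other two sides open. Carton home: centre at x 40, y 27.5, z 20 mm, long side along x.
- slim_center (a point): Centre of the long thin carton, 160 (x) by 32 (y) by 30 mm (z), lying on the table. A bystander: leave it where it is.
- tall_center (a point): Centre of the tall carton, 50 by 50 mm and 90 mm high, standing on the table. A bystander: leave it where it is.
Not all that is in view belongs to the job. What is shaped like the part that bears carton_center but yellow is not meant.

How it is judged:
On the way:
1. the carton is set on the plate at least 25 mm clear of both ledges (contact force between carton and plate above 0.1 N and x of carton_center in the frame of plate above 0.065 m and y of carton_center in the frame of plate above 0.0525 m and z of carton_center in the frame of plate below 0.05 m).
At the end, for the whole second after the job is handed in: The brick-shaped carton lies at rest in the plate's low corner, within 10 mm of both ledges, underside on the plate, its long side along the long ledge within 10 degrees; the long thin and the tall carton are within 30 mm of where they were (x of carton_center in the frame of plate between 0.03 and 0.05 m and y of carton_center in the frame of plate between 0.0175 and 0.0375 m and z of carton_center in the frame of plate between 0.012 and 0.028 m and angle between the x axis of carton_center and the x axis of plate, either way round below 0.175 rad and angle between the z axis of carton_center and the z axis of plate, either way round below 0.175 rad and linear speed of carton below 0.02 m/s and distance of each of slim_center, tall_center from where it was at the start of the episode below 0.03 m); the robot touches nothing.
It fails at once if the gripper pushes the carton (over 2 N) when it is within 10 mm of home against both ledges (contact force between the fingers and carton above 2 N and x of carton_center in the frame of plate between 0.02 and 0.05 m and y of carton_center in the frame of plate between 0.01 and 0.0375 m and z of carton_center in the frame of plate between 0 and 0.06 m).
It fails at once if the carton is dropped: let go with its centre more than 75 mm off the plate's surface (20 mm when it lies flat on it) (contact force between each of the arm, the fingers and carton below 0.05 N and height (world z) of carton_center above 0.1 m and z of carton_center in the frame of plate above 0.075 m).
It fails at once if the long thin or the tall carton is moved by over 50 mm (distance of any of slim_center, tall_center from where it was at the start of the episode above 0.05 m).
It also fails if it takes over 35 s, if anything falls off the work surface, if the arm or the gripper's body presses on something with over 40 N, if the wrist force passes 120 N, or if a joint passes its speed limit or range.

## Robot

A 6-joint arm with a two-finger parallel gripper is mounted at the origin on the work surface. World frame = base frame: x ahead of the robot, y to its left, z up, the work surface at z = 0. Lengths are in m, angles in rad, forces in N, time in s.
With the tool pointing down it reaches from about 0.35 to 0.85 m from the base axis. Payload 8.1 kg.
Tool frame: the origin (TCP) lies at the centre of the arm's flange, where the gripper is bolted on; the fingertips stand 186 mm ahead of it and the grasp point (between the pads) lies 167 mm ahead of it; z points along the fingers, y is the line along which they close (so a half turn about z gives the same grasp; the last joint's range is limited). The gripper opens to 93 mm and grips with 3 to 60 N. Pads are 15 mm wide; open, the fingers measure 128 mm over their backs; the gripper's body (75 mm by 188 mm) begins 65 mm behind the grasp point.
Start: joints at [1.149, 0.13, 1.488, -0, 1.523, -0.085], TCP at [0.198, 0.566, 0.405] pointing down, gripper open.
Joint ranges: [-2.96, 2.96], [-0.89, 2.26], [0.02, 2.5], [-1.34, 4.48], [0, 2.73], [-2.66, 2.66]. Speed limits (rad/s): [2.39, 2.39, 2.79, 3.14, 3.14, 3.14].

## Interface

Orientations are given as a rotation vector (axis times angle).
In Python, from plant import robot gives the robot as it stands.
- The arm moves only by the tool apply_moves, never from a script. Its argument "series" is a list of rows, each a list of 2 entries, a list of its own where there are three numbers: the shift along the tool's x, y, z in mm, then the turn, a rotation vector about the tool's x, y, z in rad. A call has 1 to 12 rows; each row shifts and turns the commanded pose from where the row before left it, along the tool's axes as they then stand; what a row does not reach is not made up. A row lasts 1/12 s, in which the tool goes at most 41.7 mm and 7.16 degrees, less where a joint would pass 70% of its speed; a pose out of reach is approached as far as the arm can. A call is refused whole if a number of a shift passes 41.7 or a number of a turn 0.125, either way. A call with a gripper value outside its range is refused whole. "claw" is the opening, from 0 (shut) to 1 (fully open), set as the call begins (left out, the last holds). The fingers move at their own pace and stop on an object; "newtons" is the grip in N (left out, the last holds). Time passes only in rows, so rows that do not move let the fingers close. It gives the time, the measured TCP pose, the force, the opening and the grip force at its end, in the units of the state.
- robot.read_state(): the state, without advancing time (a new reading comes with each control period).
- robot.read_camera(name): name is "side" or "top"; returns (picture, depth): 400x640x3 uint8, blue, green, red; 400x640 float32, m along the optical axis (not along the pixel's ray), 0 where there is no reading.
- robot.calibration(name): a dict with "fx", "fy", "cx", "cy" (pixels), "extrinsics" (4x4, takes a point from world to camera coordinates). Camera axes: x right, y down, z forward; pixel columns grow to the right and rows downward; lengths in m; the calibration is good to about 2 mm. A picture is of the moment at which its call begins. calibration takes no time and is no camera call.
- robot.close_job(): hands the job in; it is judged then, once.
The state is a dict: "t": time; "q": joint angles; "dq": joint speeds; "joint_torque": joint torques, N m; "tool_pos": TCP position; "orientation": TCP orientation; "force": force on the tool from outside, world axes, zero at the start; "wrist_torque": the same for the moment, N m; "opening": finger opening in m; "gripper_force": force on a finger pad.
Only numpy, scipy, OpenCV 4.12 (cv2) and the standard library are available. Lean on these libraries where they do the work, as an engineer would, in place of code of your own. Each camera call takes 0.05 s, during which the arm holds its last target. There are 200 camera calls.

## Working session

There is one attempt and no reset: what is moved stays moved. The work goes in short steps, Python scripts to look and compute and a tool call to move; the robot and the scene stay as the last step left them, time stands still between calls to the robot, and variables do not carry over. Pictures are saved under pics/ and viewed, at most 10 in all, crops included, and the job is handed in when it is done.

Besides the shell and the picture viewer there is one more tool, called after "Call:" as name(argument=value, ...), one argument or row to a line, values as JSON. apply_moves: Moves the arm, as the interface text tells. Its arguments: {"type":"object","properties":{"series":{"type":"array"},"claw":{"type":"number"},"newtons":{"type":"number"}},"required":["series"]}

```bash
mkdir -p pics; ls
cat > h.py <<'E'
import numpy as np, cv2
from plant import robot
def snap(n,tag):
    p,d=robot.read_camera(n); cv2.imwrite(f'pics/{tag}.png',p); np.save(f'pics/{tag}.npy',d); return p,d
def world(n,d):
    c=robot.calibration(n); v,u=np.mgrid[:d.shape[0],:d.shape[1]]
    P=np.stack([(u-c['cx'])/c['fx']*d,(v-c['cy'])/c['fy']*d,d],-1)
    E=np.array(c['extrinsics']); return (P-E[:3,3])@E[:3,:3]
E
python3 - <<'E'
from h import *
for n in('top','side'): snap(n,n+'0')
s=robot.read_state(); print({k:np.round(v,3) for k,v in s.items()})
E
```

```text
pics
{'t': np.float64(0.1), 'q': array([ 1.149,  0.131,  1.489,  0.   ,  1.523, -0.085]), 'dq': array([ 0.001, -0.001, -0.004, -0.002, -0.   , -0.   ]), 'joint_torque': array([ 1.0000e-03, -5.6134e+01, -4.9309e+01,  7.7000e-02,  2.9000e-02,
       -0.0000e+00]), 'tool_pos': array([0.198, 0.566, 0.404]), 'orientation': array([-5.260e-01, -3.097e+00,  2.000e-03]), 'force': array([ 0.546, -0.436, -0.047]), 'wrist_torque': array([-0.021,  0.031, -0.015]), 'gripper_force': np.float64(0.0), 'opening': np.float64(0.093)}
```

View pics/top0.png

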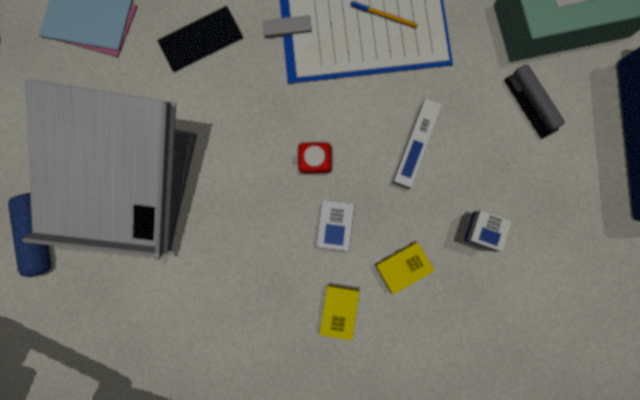

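View pics/side0.png

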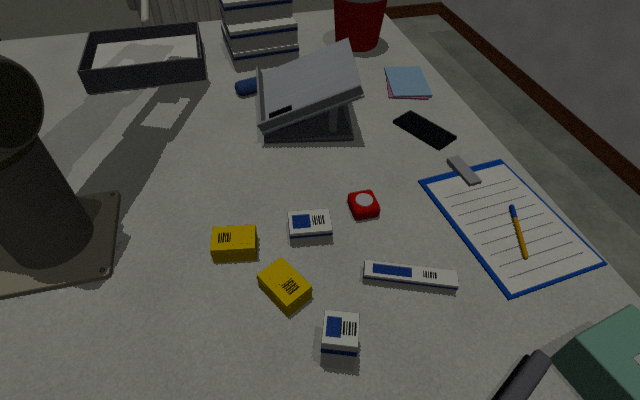

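The top view shows the brick carton at about (336,226), yellow decoys at (405,267) and (340,312), the slim carton at (417,143), the tall one at (489,230). The plate is at the left, with its ledges along the bottom (row ~245) and right (col ~165) and its low corner near (158,250). I'll measure these next.

```bash
python3 - <<'E'
from h import *
np.set_printoptions(precision=4,suppress=True)
d=np.load('pics/top0.npy');im=cv2.imread('pics/top0.png');W=world('top',d)
print('cam',np.linalg.inv(np.array(robot.calibration('top')['extrinsics']))[:3])
for n,(u,v) in dict(corner=(155,248),lowleft=(30,236),upR=(165,105),upL=(32,88),mid=(90,160),table=(260,300)).items(): print(n,W[v,u])
# plate plane
P=W[100:225,45:150].reshape(-1,3);P=P[d[100:225,45:150].ravel()>0]
for _ in range(5):
    c=P.mean(0);n=np.linalg.svd(P-c,full_matrices=False)[2][2];n*=np.sign(n[2]);r=(P-c)@n;P=P[abs(r)<max(2*r.std(),.002)]
print('plane',n,c,r.std(), 'tilt',np.degrees(np.arccos(n[2])))
# row/col profiles of height above plane
for v in (130,200): print(v,[(u,round(float((W[v,u]-c)@n)*1000)) for u in list(range(20,36,2))+list(range(150,182,2))])
for u in (60,120): print(u,[(v,round(float((W[v,u]-c)@n)*1000)) for v in list(range(76,100,3))+list(range(226,264,2))])
# cartons
for nm,(u0,v0,u1,v1,zl,zh) in dict(brick=(305,190,365,262,.032,.05),slim=(380,90,450,200,.022,.04),tall=(455,195,525,260,.08,.1)).items():
    S=W[v0:v1,u0:u1].reshape(-1,3); m=(S[:,2]>zl)&(S[:,2]<zh)&(d[v0:v1,u0:u1].ravel()>0);S=S[m]
    print(nm,m.sum(),S.mean(0),cv2.minAreaRect((S[:,:2]*1000).astype(np.float32)))
E
python3 -c "
import cv2
im=cv2.imread('pics/top0.png')[70:290,0:220];cv2.imwrite('pics/plate.png',cv2.resize(im,(600,600),interpolation=cv2.INTER_CUBIC))"
```

```text
cam [[-0.0047 -0.9928  0.1198  0.4359]
 [-0.9997  0.0077  0.0243 -0.0863]
 [-0.0251 -0.1197 -0.9925  0.6937]]
corner [0.4368 0.197  0.0701]
lowleft [0.4567 0.391  0.0874]
upR [0.6423 0.1515 0.1593]
upL [0.6691 0.3466 0.1638]
mid [0.5731 0.2862 0.1127]
table [ 0.3453  0.0381 -0.0003]
plane [-0.4089 -0.0959  0.9075] [0.5688 0.2758 0.1106] 0.0009029917187948399 tilt 24.83497806318573
130 [(20, -162), (22, -160), (24, -160), (26, -162), (28, -1), (30, -2), (32, 0), (34, -1), (150, -1), (152, 1), (154, 0), (156, 1), (158, 0), (160, -1), (162, 25), (164, 24), (166, 18), (168, 8), (170, 1), (172, -1), (174, -3), (176, -117), (178, -120), (180, -130)]
200 [(20, -68), (22, -67), (24, -68), (26, -70), (28, -72), (30, -71), (32, 0), (34, 0), (150, -1), (152, 1), (154, 1), (156, 2), (158, 26), (160, 26), (162, 20), (164, 10), (166, 1), (168, 1), (170, -3), (172, -63), (174, -64), (176, -64), (178, -64), (180, -65)]
60 [(76, -195), (79, -194), (82, -191), (85, 0), (88, 1), (91, 0), (94, 1), (97, 0), (226, 1), (228, 2), (230, -2), (232, 0), (234, 1), (236, 1), (238, 9), (240, 14), (242, 23), (244, 24), (246, 26), (248, -61), (250, -57), (252, -59), (254, -58), (256, -55), (258, -54), (260, -51), (262, -51)]
120 [(76, -186), (79, -183), (82, -178), (85, -176), (88, -174), (91, -170), (94, -5), (97, 1), (226, 0), (228, 0), (230, -1), (232, 0), (234, -1), (236, 0), (238, -1), (240, -1), (242, -2), (244, 7), (246, 13), (248, 20), (250, 26), (252, 26), (254, -44), (256, -42), (258, -41), (260, -40), (262, -40)]
brick 1535 [ 0.4732 -0.0945  0.0395] ((473.3528747558594, -94.5161361694336), (54.88936233520508, 80.31131744384766), 82.60962677001953)
slim 1698 [ 0.6166 -0.2395  0.0294] ((618.1525268554688, -240.38331604003906), (32.83678436279297, 160.4206085205078), 68.23641967773438)
tall 1145 [ 0.4608 -0.3323  0.0895] ((461.1556701660156, -333.80389404296875), (51.215511322021484, 50.510589599609375), 69.75159454345703)
```

View pics/plate.png

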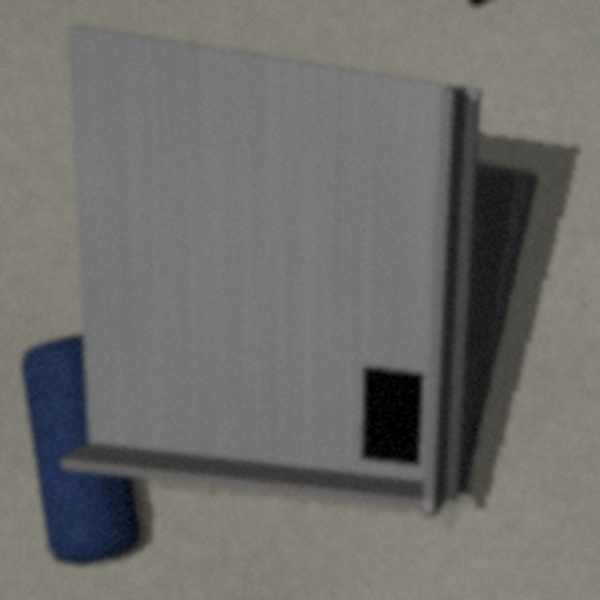

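```bash
cat > g.py <<'E'
from h import *
from scipy.spatial.transform import Rotation as R
np.set_printoptions(precision=4,suppress=True)
def rel(Rt,pt):
    s=robot.read_state();R0=R.from_rotvec(s['orientation']);p=np.array(s['tool_pos'])
    print('t',s['t'],'shift mm in tool axes',R0.inv().apply(pt-p)*1000,'turn',(R0.inv()*Rt).as_rotvec())
    return R0
E
python3 - <<'E'
from g import *
d=np.load('pics/top0.npy');W=world('top',d)
n=np.array([-.4089,-.0959,.9075]);n/=np.linalg.norm(n);c=np.array([.5688,.2758,.1106])
h=(W-c)@n
# x axis from elevations
g=np.array([0,0,1])-n*n[2];g/=np.linalg.norm(g);s=np.cross(n,g)
gz=g[2];a=np.arccos(np.sin(np.radians(23))/gz)
for sg in(1,-1):
    x=np.cos(a)*g+sg*np.sin(a)*s;y=np.cross(n,x);print(sg,x,y,'el',np.degrees(np.arcsin([x[2],y[2]])))
    m=(abs(h-25)<99)
    L=W[(h>.0225)&(h<.029)&(d>0)&(np.mgrid[:400,:640][1]<185)&(np.mgrid[:400,:640][0]>80)]-c
    X,Y=L@x,L@y
    A=(Y<Y.min()+.012)&(X>X.min()+.02)&(X<X.min()+.21); B=(X<X.min()+.012)&(Y>Y.min()+.03)&(Y<Y.min()+.19)
    print(A.sum(),B.sum(),'long ledge slope',np.polyfit(X[A],Y[A],1),'short',np.polyfit(Y[B],X[B],1),np.percentile(Y[A],[2,50,98]),np.percentile(X[B],[2,50,98]))
s0=robot.read_state();print(R.from_rotvec(s0['orientation']).as_matrix())
E
```

```text
1 [0.7382 0.5499 0.3907] [-0.5365  0.8297 -0.1541] el [23.     -8.8621]Traceback (most recent call last):
  File "<stdin>", line 14, in <module>
    raise TypeError("expected non-empty vector for x")
TypeError: expected non-empty vector for x
```

Run:
```python
from g import *
d=np.load('pics/top0.npy');W=world('top',d)
n=np.array([-.4089,-.0959,.9075]);n/=np.linalg.norm(n);c=np.array([.5688,.2758,.1106])
h=(W-c)@n
g=np.array([0,0,1])-n*n[2];g/=np.linalg.norm(g);s=np.cross(n,g)
a=np.arccos(np.sin(np.radians(23))/g[2])
x=np.cos(a)*g-np.sin(a)*s;y=np.cross(n,x);print(x,y,'el',np.degrees(np.arcsin([x[2],y[2]])))
v,u=np.mgrid[:400,:640]
ok=(h>.021)&(h<.030)&(d>0)
A=ok&(u>153)&(u<185)&(v>105)&(v<235);B=ok&(u>35)&(u<150)&(v>230)&(v<260)
for M,nm in((A,'long'),(B,'short')):
    L=W[M]-c;X,Y=L@x,L@y
    f=np.polyfit(X,Y,1) if nm=='long' else np.polyfit(Y,X,1)
    q=Y if nm=='long' else X
    print(nm,M.sum(),f,np.percentile(q,[2,50,98]))
M=(abs(h)<.005)&(d>0)&(u<165)&(v<250)&(v>80);L=W[M]-c
print('plate X',np.percentile(L@x,[.2,99.8]),'Y',np.percentile(L@y,[.2,99.8]))
print(R.from_rotvec(robot.read_state()['orientation']).as_matrix())
```

```text
[ 0.9057 -0.1643  0.3907] [0.1117 0.9817 0.1541] el [23.      8.8621]
long 626 [-0.0114 -0.1029] [-0.1065 -0.1031 -0.099 ]
short 519 [ 0.0115 -0.1327] [-0.137  -0.1324 -0.1293]
plate X [-0.1312  0.1097] Y [-0.1041  0.1008]
[[-0.9438  0.3305 -0.0007]
 [ 0.3305  0.9438 -0.0015]
 [ 0.0002 -0.0016 -1.    ]]
```

```bash
cat >> g.py <<'E'
n=np.array([-.4089,-.0959,.9075]);n/=np.linalg.norm(n)
x0=np.array([.9057,-.1643,.3907]);y0=np.cross(n,x0)
px=x0-.0114*y0;px/=np.linalg.norm(px);py=np.cross(n,px)
O=np.array([.5688,.2758,.1106])-.1300*x0-.1000*y0
Rp=R.from_matrix(np.stack([-px,py,-n],1))
lx=np.array([.9917,-.1287,0]);ly=np.array([.1287,.9917,0])
Rg=R.from_matrix(np.stack([-lx,ly,[0,0,-1]],1))
def tcp_pick(z): return np.array([.4734,-.0945,0])+.018*lx+np.array([0,0,z])
def tcp_plate(x,y,z): return O+px*(x+.018)+py*y+n*(z+.008+.167)
E
python3 - <<'E'
from g import *
print(O,px,py)
rel(Rg,tcp_pick(.195));print(tcp_pick(.195))
R0=R.from_rotvec(robot.read_state()['orientation']); t=(R0.inv()*Rg)
print('shift after turn',Rg.inv().apply(tcp_pick(.195)-np.array(robot.read_state()['tool_pos']))*1000)
E
```

```text
[0.4399 0.199  0.0444] [ 0.9044 -0.1755  0.3889] [0.122  0.9798 0.1585]
t 0.1 shift mm in tool axes [-495.7186 -528.5109  209.5817] turn [-0.0016 -0.0003 -0.2077]
[ 0.4913 -0.0968  0.195 ]
shift after turn [-375.9544 -619.7093  208.8153]
```

Call:
apply_moves(
  series=[
    [[0, 0, 0], [0, 0, -0.104]],
    [[0, 0, 0], [0, 0, -0.104]],
    [[-18.8, -31, 0], [0, 0, 0]],
    [[-18.8, -31, 0], [0, 0, 0]],
    [[-18.8, -31, 0], [0, 0, 0]],
    [[-18.8, -31, 0], [0, 0, 0]],
    [[-18.8, -31, 0], [0, 0, 0]],
    [[-18.8, -31, 0], [0, 0, 0]],
    [[-18.8, -31, 0], [0, 0, 0]],
    [[-18.8, -31, 0], [0, 0, 0]],
    [[-18.8, -31, 0], [0, 0, 0]],
    [[-18.8, -31, 0], [0, 0, 0]],
  ],
  claw=1,
)

```text
t: 1.1
tool_pos: [0.3449, 0.2331, 0.4044]
orientation: [-0.201, -3.135, 0.0]
force: [1.1, 0.2, -0.5]
opening: 0.0932
gripper_force: 0.0
```

Call:
apply_moves(
  series=[
    [[-18.8, -31, 0], [0, 0, 0]],
    [[-18.8, -31, 0], [0, 0, 0]],
    [[-18.8, -31, 0], [0, 0, 0]],
    [[-18.8, -31, 0], [0, 0, 0]],
    [[-18.8, -31, 0], [0, 0, 0]],
    [[-18.8, -31, 0], [0, 0, 0]],
    [[-18.8, -31, 0], [0, 0, 0]],
    [[-18.8, -31, 0], [0, 0, 0]],
    [[-18.8, -31, 0], [0, 0, 0]],
    [[-18.8, -31, 0], [0, 0, 0]],
    [[0, 0, 0], [0, 0, 0]],
    [[0, 0, 0], [0, 0, 0]],
  ],
)

```text
t: 2.1
tool_pos: [0.4916, -0.0985, 0.4039]
orientation: [-0.207, -3.133, -0.001]
force: [-0.2, 1.1, -0.4]
opening: 0.0926
gripper_force: 0.0
```

Run:
```python
from g import *
rel(Rg,tcp_pick(.195))
```

```text
t 2.1 shift mm in tool axes [  0.2219   1.5394 208.8609] turn [ 0.0003 -0.0019 -0.0029]
```

Call:
apply_moves(
  series=[
    [[0, 1.5, 30], [0, 0, 0]],
    [[0, 0, 35], [0, 0, 0]],
    [[0, 0, 35], [0, 0, 0]],
    [[0, 0, 35], [0, 0, 0]],
    [[0, 0, 30], [0, 0, 0]],
    [[0, 0, 20], [0, 0, 0]],
    [[0, 0, 12], [0, 0, 0]],
    [[0, 0, 8], [0, 0, 0]],
    [[0, 0, 4], [0, 0, 0]],
    [[0, 0, 0], [0, 0, 0]],
    [[0, 0, 0], [0, 0, 0]],
  ],
)

```text
t: 3.02
tool_pos: [0.4924, -0.0954, 0.197]
orientation: [0.202, 3.133, -0.001]
force: [0.3, 0.1, 0.9]
opening: 0.093
gripper_force: 0.0
```

Call:
apply_moves(
  series=[
    [[0, 0, 0], [0, 0, 0]],
    [[0, 0, 0], [0, 0, 0]],
    [[0, 0, 0], [0, 0, 0]],
    [[0, 0, 0], [0, 0, 0]],
    [[0, 0, 0], [0, 0, 0]],
    [[0, 0, 0], [0, 0, 0]],
    [[0, 0, 0], [0, 0, 0]],
    [[0, 0, 0], [0, 0, 0]],
  ],
  claw=0,
  newtons=25,
)

```text
t: 3.68
tool_pos: [0.4917, -0.0954, 0.1958]
orientation: [0.202, 3.135, -0.0]
force: [-0.7, 0.3, 0.9]
opening: 0.0549
gripper_force: 25.0
```

Call:
apply_moves(
  series=[
    [[0, 0, -10], [0, 0, 0]],
    [[0, 0, -25], [0, 0, 0]],
    [[0, 0, -35], [0, 0, 0]],
    [[0, 0, -35], [0, 0, 0]],
    [[0, 0, -35], [0, 0, 0]],
    [[0, 0, -30], [0, 0, 0]],
    [[0, 0, -20], [0, 0, 0]],
    [[0, 0, -10], [0, 0, 0]],
    [[0, 0, 0], [0, 0, 0]],
    [[0, 0, 0], [0, 0, 0]],
  ],
)

```text
t: 4.52
tool_pos: [0.4916, -0.0953, 0.3952]
orientation: [-0.202, -3.135, -0.0]
force: [0.3, 0.2, -3.3]
opening: 0.0554
gripper_force: 25.0
```

Run:
```python
from g import *
T=tcp_plate(.095,.080,.14);print(T)
rel(Rp,T)
snap('side','side1')
```

```text
[0.423  0.2273 0.3869]
t 4.5167 shift mm in tool axes [109.3774 311.1858   8.3472] turn [-0.158  -0.4039  0.0273]
```

View pics/side1.png

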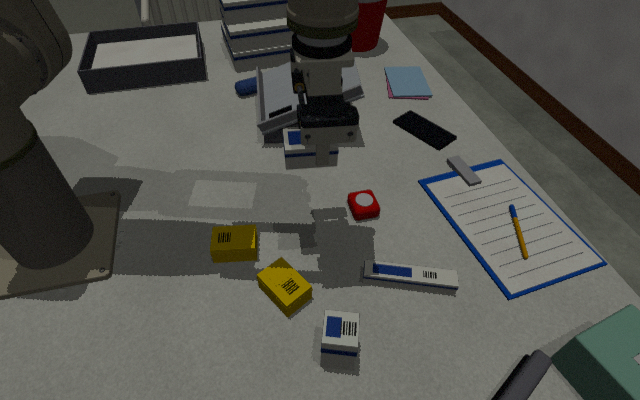

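The side view shows the carton held level in the fingers at about (310,145); the slim and tall cartons haven't moved.

Call:
apply_moves(
  series=[
    [[5, 15, 0], [0, 0, 0]],
    [[10, 28, 0], [0, 0, 0]],
    [[12, 34, 0], [0, 0, 0]],
    [[12, 34, 0], [0, 0, 0]],
    [[12, 34, 0], [0, 0, 0]],
    [[12, 34, 0], [0, 0, 0]],
    [[12, 34, 0], [0, 0, 0]],
    [[12, 34, 0], [0, 0, 0]],
    [[10, 29, 0], [0, 0, 0]],
    [[8, 20, 0], [0, 0, 0]],
    [[4, 15, 0], [0, 0, 0]],
    [[0, 0, 0], [0, 0, 0]],
  ],
)

```text
t: 5.57
tool_pos: [0.4222, 0.2293, 0.3931]
orientation: [-0.197, -3.131, 0.001]
force: [1.1, -0.6, -1.7]
opening: 0.0549
gripper_force: 25.0
```

Call:
apply_moves(
  series=[
    [[0, 0, 0], [-0.02, -0.05, 0.0035]],
    [[0, 0, 0], [-0.03, -0.08, 0.005]],
    [[0, 0, 0], [-0.03, -0.08, 0.005]],
    [[0, 0, 0], [-0.03, -0.08, 0.005]],
    [[0, 0, 0], [-0.03, -0.07, 0.005]],
    [[0, 0, 0], [-0.018, -0.044, 0.0035]],
    [[0, 0, 0], [0, 0, 0]],
    [[0, 0, 0], [0, 0, 0]],
  ],
)

```text
t: 6.23
tool_pos: [0.423, 0.2263, 0.394]
orientation: [0.212, 2.718, 0.179]
force: [-0.0, -0.2, -1.2]
opening: 0.0548
gripper_force: 25.0
```

Run:
```python
from g import *
rel(Rp,tcp_plate(.095,.080,.02))
print(robot.read_state()['force'])
```

```text
t 6.2333 shift mm in tool axes [  2.4944   0.1268 126.5319] turn [-0.0022 -0.0032  0.001 ]
[-0.0378 -0.194  -1.1662]
```

Call:
apply_moves(
  series=[
    [[2.5, 0, 15], [0, 0, 0]],
    [[0, 0, 25], [0, 0, 0]],
    [[0, 0, 25], [0, 0, 0]],
    [[0, 0, 20], [0, 0, 0]],
    [[0, 0, 15], [0, 0, 0]],
    [[0, 0, 10], [0, 0, 0]],
    [[0, 0, 6], [0, 0, 0]],
    [[0, 0, 3], [0, 0, 0]],
    [[0, 0, 0], [0, 0, 0]],
    [[0, 0, 0], [0, 0, 0]],
  ],
)

```text
t: 7.07
tool_pos: [0.4702, 0.239, 0.2875]
orientation: [0.212, 2.714, 0.183]
force: [0.3, -0.6, -0.8]
opening: 0.055
gripper_force: 25.0
```

Run:
```python
from g import *
rel(Rp,tcp_plate(.095,.080,.02))
print(robot.read_state()['force'])
p,d=snap('side','side2');cv2.imwrite('pics/s2.png',cv2.resize(p[20:170,210:410],(800,600),interpolation=cv2.INTER_CUBIC))
```

```text
t 7.0667 shift mm in tool axes [ 1.946 -1.446  9.405] turn [0.0006 0.0008 0.0008]
[ 0.2652 -0.5716 -0.7676]
```

View pics/s2.png

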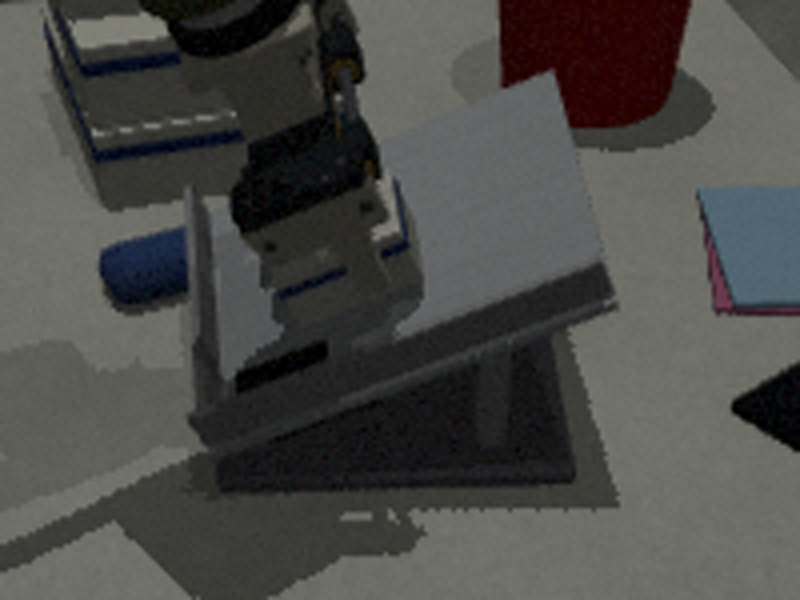

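The crop shows the carton (280–420, 180–310) just above the plate, parallel to it and well clear of both ledges. I'll creep down from here.

Call:
apply_moves(
  series=[
    [[0, 0, 2.5], [0, 0, 0]],
    [[0, 0, 2.5], [0, 0, 0]],
    [[0, 0, 1.5], [0, 0, 0]],
    [[0, 0, 1], [0, 0, 0]],
    [[0, 0, 0], [0, 0, 0]],
    [[0, 0, 0], [0, 0, 0]],
  ],
)

```text
t: 7.62
tool_pos: [0.473, 0.2397, 0.2799]
orientation: [0.212, 2.714, 0.182]
force: [-0.2, -0.4, -2.3]
opening: 0.055
gripper_force: 25.0
```

Call:
apply_moves(
  series=[
    [[0, 0, 1], [0, 0, 0]],
    [[0, 0, 0], [0, 0, 0]],
    [[0, 0, 0], [0, 0, 0]],
  ],
)

```text
t: 7.87
tool_pos: [0.4735, 0.2398, 0.2791]
orientation: [0.212, 2.714, 0.182]
force: [-0.5, -1.5, -1.2]
opening: 0.0546
gripper_force: 25.0
```

Call:
apply_moves(
  series=[
    [[0, 0, 1], [0, 0, 0]],
    [[0, 0, 0], [0, 0, 0]],
    [[0, 0, 0], [0, 0, 0]],
  ],
)

```text
t: 8.12
tool_pos: [0.4742, 0.2401, 0.2794]
orientation: [0.212, 2.713, 0.183]
force: [-4.8, -1.7, 5.0]
opening: 0.0546
gripper_force: 25.0
```

Run:
```python
from g import *
rel(Rp,tcp_plate(.095,.080,.02)); print(robot.read_state()['force']@n)
```

```text
t 8.1167 shift mm in tool axes [ 2.2346 -1.7336  0.2662] turn [0.0013 0.0018 0.0008]
6.6334695397987495
```

Contact shows as about 6.6 N along the plate normal. Now release, then withdraw outward and uphill.

Call:
apply_moves(
  series=[
    [[0, 0, 0], [0, 0, 0]],
    [[-10, 0, -15], [0, 0, 0]],
    [[-15, 0, -35], [0, 0, 0]],
    [[0, 0, -35], [0, 0, 0]],
    [[0, 0, -35], [0, 0, 0]],
    [[0, 0, -20], [0, 0, 0]],
    [[0, 0, 0], [0, 0, 0]],
    [[0, 0, 0], [0, 0, 0]],
    [[0, 0, 0], [0, 0, 0]],
    [[0, 0, 0], [0, 0, 0]],
    [[0, 0, 0], [0, 0, 0]],
    [[0, 0, 0], [0, 0, 0]],
  ],
  claw=1,
)

```text
t: 9.12
tool_pos: [0.4392, 0.222, 0.4133]
orientation: [0.212, 2.717, 0.181]
force: [1.0, -0.2, -0.0]
opening: 0.0932
gripper_force: 0.0
```

Run:
```python
from g import *
p,d=snap('side','side3');cv2.imwrite('pics/s3.png',cv2.resize(p[20:170,210:410],(800,600),interpolation=cv2.INTER_CUBIC))
```

```text
(no output)
```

View pics/s3.png

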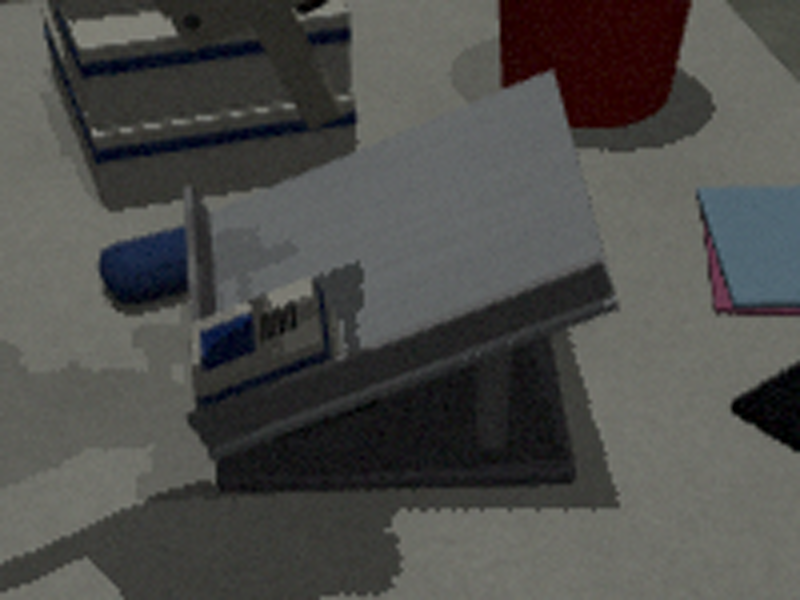

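The carton sits in the low corner (195–325, 285–400), apparently flush with both ledges. I'll check its pose by depth before handing in.

Run:
```python
from g import *
for i in range(2):
    p,d=robot.read_camera('side');W=world('side',d)-O
    X,Y,Z=W@px,W@py,W@n
    m=(d>0)&(Z>.034)&(Z<.046)&(X>-.02)&(X<.2)&(Y>-.02)&(Y<.15)
    print(m.sum(),Z[m].mean(),cv2.minAreaRect(np.stack([X[m],Y[m]],1).astype(np.float32)*1000))
```

```text
609 0.03989703751938774 ((41.39146423339844, 29.85365104675293), (81.11121368408203, 56.943077087402344), 0.9630520939826965)
609 0.039858037853733895 ((41.54753875732422, 30.189023971557617), (58.60383987426758, 79.98483276367188), 89.91551208496094)
```

```bash
python3 -c "
from plant import robot
print(robot.close_job())"
```

```text
the job is handed in; nothing more can be done
None
```

The carton was set down well uphill on the plate, slid by itself into the low corner, and measures at rest about 2 mm from nominal home on each axis and within 1° of the long ledge; the arm kept clear of the slim and tall cartons, and the job is handed in (no verdict came back).

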